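# Slide the shaver case under the bathroom stand

## Task

Put the white shaver case (the long, thick oblong one, not the slim toothbrush case or the short soap box) away under the little wooden stand: slide it in endways and straight through the stand's open front until its far end is at, or nearly at, the low rail across the back, lying flat on the sill with its near half sticking out, and let go. Leave the tumbler on the stand and the slim toothbrush case where they are.

Things in the scene. Friction and masses are not known exactly. Their poses are not given: they have to be found in the camera images.
- case_center (a point): Centre of the loose shaver case, a white plastic box 190 long (x axis) x 50 wide (y) x 40 high (z up), flat on the sill in front of the stand, left or right of its mouth, its x axis within 12 degrees of the stand's. Both ends alike. Once home its centre is level with the stand's mouth, so hold it across its width about 50 from the centre towards -x, to keep the gripper outside. 0.12-0.26 kg.
- stand: Bridge-shaped stand of pale wood, fixed. Origin: middle of its open mouth, on the sill; x points straight into the bay, y left, z up. Bay 90 wide, 58 high; side panels 10 thick; top board 116 wide, from 3 before the mouth to 113 behind it, upper side 68 high. A rail 15 high across the back, near face 96 behind the mouth, stops the case. No floor: the case slides on the sill.
- tumbler: Frosted glass tumbler, 90 high, 66 across the rim, standing loose on the stand's top, about 65 behind its mouth. Origin: centre of its underside.
- brushcase_center (a point): Centre of the slim white toothbrush case, 205 long (x axis) x 26 wide x 22 high, lying loose on the sill on the other side of the stand's mouth from the shaver case, roughly parallel to it. Not to be moved.
Not all that is in view belongs to the job. What is shaped like the part that bears case_center but green, purple or turquoise is not meant.

How it is judged:
By the outcome, as a careful person would: the job done as asked, in the order asked, and still so for the second after the job is handed in, with the robot touching nothing.
It also fails if it takes over 32 s, if anything falls off the work surface, if the arm or the gripper's body presses on something with over 40 N, if the wrist force passes 120 N, or if a joint passes its speed limit or range.

## Robot

A 6-joint arm with a two-finger parallel gripper is mounted at the origin on the work surface. World frame = base frame: x ahead of the robot, y to its left, z up, the work surface at z = 0. Lengths are in mm, angles in rad, forces in N, time in s.
With the tool pointing down it reaches from about 300 to 775 mm from the base axis. Payload 14.6 kg.
Tool frame: the origin (TCP) lies at the very end of the fingers, on their centre line; the grasp point (between the pads) lies 19 mm behind it; z points along the fingers, y is the direction in which the jaws open and shut (so a half turn about z gives the same grasp; the last joint's range is limited). The gripper opens to 94 mm and grips with 3 to 60 N. Pads are 16 mm wide; open, the fingers measure 119 mm over their backs; the gripper's body (75 mm by 177 mm) begins 78 mm behind the grasp point.
Start: joints at [1.037, 0.3, 1.521, -0, 1.321, -0.067], TCP at [247.513, 491.148, 205.446] pointing down, gripper open.
Joint ranges: [-3.03, 3.03], [-0.79, 2.21], [0.23, 2.52], [-1.04, 4.18], [0, 3.07], [-2.55, 2.55]. Speed limits (rad/s): [2.22, 2.22, 2.57, 3.14, 3.14, 3.14].

## Interface

Orientations are given as [roll, pitch, yaw] about the fixed x, y, z axes, in that order (R = Rz(yaw) Ry(pitch) Rx(roll)).
In Python, from cell import manip gives the robot as it stands.
- The arm moves only by the shell command python3 -m pendant 'ROWS' [FORCE]. ROWS is JSON, a list of rows, each an object with "claw": the finger opening in m, from 0 to 0.094; "delta_pos": the shift along the tool's x, y, z in m, a list of three; "rotation": the turn, a rotation vector about the tool's x, y, z in rad, a list of three. A call has 1 to 10 rows; each row is the pose to reach, as a shift and turn from the pose measured when the call began, along the tool's axes at that moment; what a row does not reach only later rows make up. A row lasts 1/8 s, in which the tool goes at most 62.5 mm and 10.7 degrees, less where a joint would pass 70% of its speed; a pose out of reach is approached as far as the arm can. A call with a gripper value outside its range is refused whole. The fingers move at their own pace and stop on an object; FORCE is the grip in N (left out, the last holds). Time passes only in rows, so rows that repeat a pose let the fingers close. It gives the time, the measured TCP pose, the force and the opening at its end, in the units of the state.
- manip.read_state(): the state, without advancing time (a new reading comes with each control period).
- manip.camera(name): name is "scene" or "side" or "wrist"; returns the picture (480x640x3 uint8, red, green, blue); there is no depth.
- manip.camera_model(name): a dict with "fx", "fy", "cx", "cy" (pixels), "cam_to_world" (4x4, takes a point from camera to world coordinates); the wrist camera has in their place "T_tool_cam" (4x4, takes a point from camera to tool coordinates, whose origin is the TCP and whose axes are the flange's). Camera axes: x right, y up, looking along -z (the intrinsics and any distortion apply to the point x, -y, -z); pixel columns grow to the right and rows downward; lengths in mm; the calibration is good to about 2 mm. A picture is of the moment at which its call begins: read the wrist's pose just before it. camera_model takes no time and is no camera call.
- manip.sign_off(): hands the job in, once; it reports no verdict.
The state is a dict: "clock": time; "joints": joint angles; "qd": joint speeds; "effort": joint torques, N m; "eef_pos": TCP position; "eef_rot": TCP orientation; "wrist_force": force on the tool from outside, world axes, zero at the start; "moment": the same for the moment, N m; "finger_gap": finger opening in mm.
Only numpy, scipy, OpenCV 4.12 (cv2) and the standard library are available. Lean on these libraries where they do the work, as an engineer would, in place of code of your own. Each camera call takes 0.05 s, during which the arm holds its last target.

## Working session

There is one attempt and no reset: what is moved stays moved. The work goes in short steps, Python scripts to look and compute and a shell command to move; the robot and the scene stay as the last step left them, time stands still between calls to the robot, and variables do not carry over. Pictures are saved under pics/ and viewed, and the job is handed in when it is done.

```bash
ls; mkdir -p pics
python3 - <<'E'
from cell import manip
import cv2
print(manip.read_state())
for n in ["scene","side","wrist"]:
    im=manip.camera(n); cv2.imwrite(f"pics/{n}0.png",im[:,:,::-1])
    print(n,manip.camera_model(n))
E
```

```text
pics
{'clock': 0.0, 'joints': array([ 1.03741798e+00,  3.00500150e-01,  1.52154573e+00, -2.92962044e-06,
        1.32069325e+00, -6.65585523e-02]), 'qd': array([ 0.00029999, -0.00038639,  0.00069124, -0.00152285,  0.00133312,
       -0.0007058 ]), 'effort': array([-7.84472359e-04, -5.31798577e+01, -3.52748358e+01,  7.08164927e-02,
        2.42700346e-02, -8.12656140e-05]), 'eef_pos': array([247.38382908, 490.94765262, 204.88534869]), 'eef_rot': array([-3.14044853e+00, -7.34197415e-05,  2.67477354e+00]), 'wrist_force': array([0.88200834, 0.1756806 , 0.09852183]), 'moment': array([ 0.02997698, -0.0366581 ,  0.04943221]), 'finger_gap': 94.15319300254527}
scene {'fx': 538.032027759616, 'fy': 538.032027759616, 'cx': 322.0687943289188, 'cy': 228.19274132900753, 'cam_to_world': array([[-4.72615388e-01, -7.26425251e-01,  4.98939925e-01,
         1.01858429e+03],
       [ 8.81206625e-01, -3.96271965e-01,  2.57766201e-01,
         3.28006455e+02],
       [ 1.04680275e-02,  5.61493441e-01,  8.27414972e-01,
         8.88682107e+02],
       [ 0.00000000e+00,  0.00000000e+00,  0.00000000e+00,
    
[... 253 characters left out ...]
-01,  7.03734818e-01, -6.48828755e-01,
        -7.54286897e+02],
       [-9.43191648e-03,  6.75714370e-01,  7.37103201e-01,
         1.02656470e+03],
       [ 0.00000000e+00,  0.00000000e+00,  0.00000000e+00,
         1.00000000e+00]])}
wrist {'fx': 347.8678634311285, 'fy': 347.8678634311285, 'cx': 319.2141746831857, 'cy': 237.81627278155986, 'T_tool_cam': array([[ 5.68734206e-04,  9.58831835e-01,  2.83973924e-01,
         8.26530991e+01],
       [ 9.99999631e-01, -7.28299044e-04,  4.56317647e-04,
        -4.48169520e-01],
       [ 6.44349824e-04,  2.83973559e-01, -9.58831895e-01,
        -1.78264017e+02],
       [ 0.00000000e+00,  0.00000000e+00,  0.00000000e+00,
         1.00000000e+00]])}
```

View pics/scene0.png

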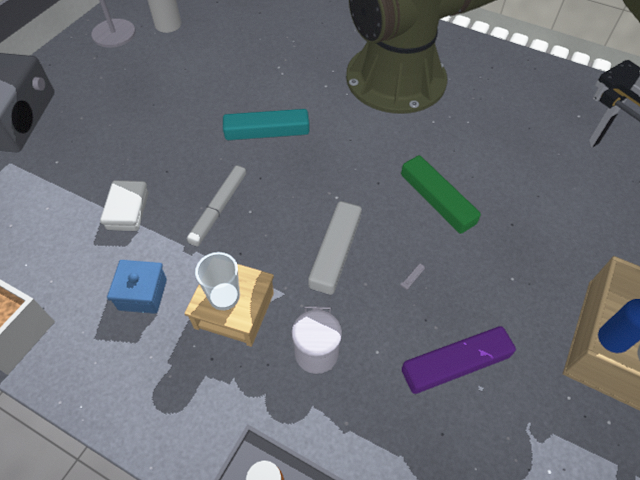

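View pics/side0.png

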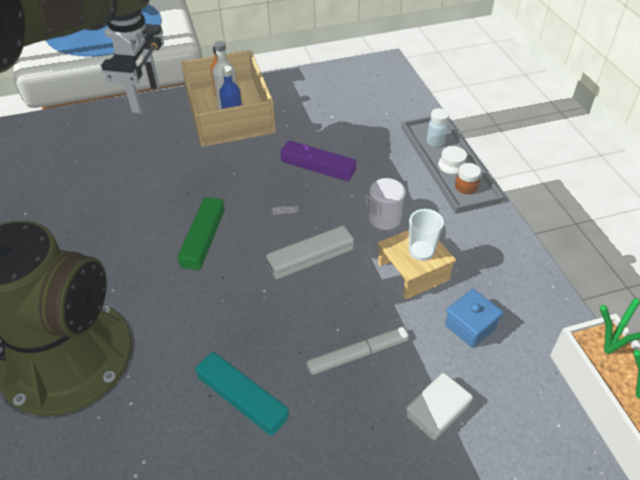

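View pics/wrist0.png

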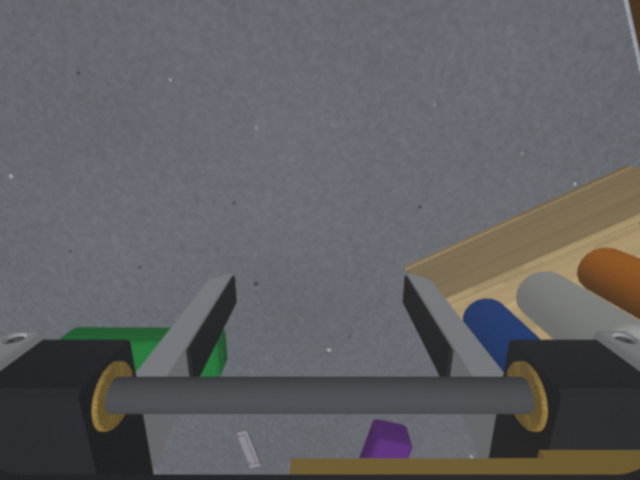

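The scene view shows the white shaver case at about (335,248) and (311,252) in the side view, with the stand at (230,303) and (418,262). Candidates, scene pixels: 
- shaver case (335,248)
- slim toothbrush case (217,206)
- soap box (125,205)
- green (440,193), purple (459,359) and turquoise (266,124) decoys

By the description I choose (335,248). A metal mug stands at (317,340), beside the stand. Next are close crops.

Run:
```python
import cv2
a=cv2.imread("pics/scene0.png")[190:360,170:380]; b=cv2.imread("pics/side0.png")[195:315,255:465]
cv2.imwrite("pics/c1.png",cv2.resize(a,None,fx=3.5,fy=3.5,interpolation=2))
cv2.imwrite("pics/c2.png",cv2.resize(b,None,fx=3.5,fy=3.5,interpolation=2))
```

```text
(no output)
```

View pics/c1.png

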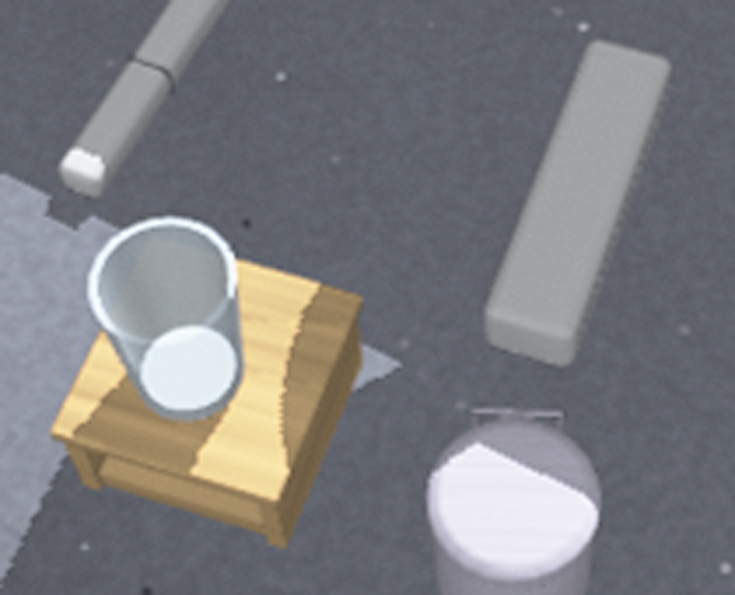

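View pics/c2.png

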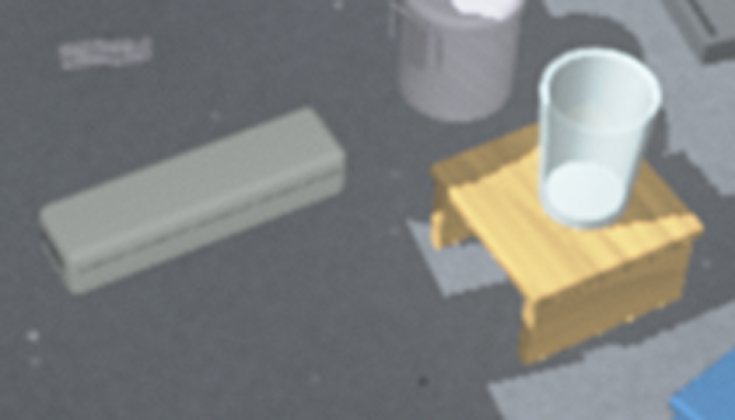

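```bash
cat > h.py <<'E'
from cell import manip
import numpy as np, cv2
from scipy.optimize import least_squares
M={n:manip.camera_model(n) for n in ["scene","side"]}
off={"scene":(170,190),"side":(255,195)}
def full(n,p): return np.array(p)/3.5+np.array(off[n])-0.36
def proj(n,P,c2w=None,m=None):
    m=m or M[n]; T=np.linalg.inv(m["cam_to_world"] if c2w is None else c2w)
    p=T[:3,:3]@np.array(P,float)+T[:3,3]
    return np.array([m["fx"]*p[0]/-p[2]+m["cx"], m["fy"]*-p[1]/-p[2]+m["cy"]])
def tri(o):
    return least_squares(lambda X:np.concatenate([proj(n,X)-p for n,p in o]),[500,100,50])
def fit(obs,x0):
    # obs: list (view,pix,local xyz); params x,y,yaw,z
    def f(q):
        c,s=np.cos(q[2]),np.sin(q[2])
        return np.concatenate([proj(v,[q[0]+c*l[0]-s*l[1],q[1]+s*l[0]+c*l[1],q[3]+l[2]])-p for v,p,l in obs])
    return least_squares(f,x0,x_scale=[100,100,.5,50],loss="soft_l1")
E
python3 - <<'E'
from h import *
def go(name,C,x0):
    print(name); obs=[]
    for k,(sc,si,l) in C.items():
        o=[]
        if sc: o.append(("scene",full("scene",sc)))
        if si: o.append(("side",full("side",si)))
        if len(o)==2:
            r=tri(o); print(k,r.x.round(1),"res",r.fun.round(1))
        obs+=[(v,p,l) for v,p in o]
    r=fit(obs,x0); print("fit x y yaw z",r.x.round(3)); print(r.fun.round(1))
# rounded corners: picks at outer silhouette -> local approx
go("case",{"A":((592,42),(70,262),(-94,-24,0)),"B":((668,62),(42,212),(-94,24,0)),
 "C":((490,315),(345,157),(94,-24,0)),"D":((578,333),(310,108),(94,24,0))},[500,100,0,40])
go("stand",{"F+":((362,298),(433,170),(-3,58,0)),"B-":((52,433),(703,228),(113,-58,0)),"B+":((280,500),None,(113,58,0)),"F-":(None,(528,298),(-3,-58,0)),
 },[650,0,0,68])
go("tumbler base",{"c":((190,365),(586,190),(0,0,0))},[700,0,0,70])
E
```

```text
case
A [431.   60.8  33.9] res [ 0. -0.  0.  0.]
B [423.7 104.5  34. ] res [-0.3  0.2 -0.3 -0.2]
C [613.   94.2  32.7] res [-0.5  0.3 -0.7 -0.3]
D [603.2 139.   35.8] res [-1.1  0.6 -1.4 -0.6]
fit x y yaw z [5.17748e+02 9.99970e+01 1.88000e-01 3.31740e+01]
[-0.6 -0.5 -0.3  1.   1.  -0.3 -1.7 -0.1 -1.   0.8  0.1 -0.5 -0.7  2.9
 -0.7 -0.7]
stand
F+ [649.8  41.9  63.8] res [-0.5  0.2 -0.6 -0.2]
B- [783.2 -48.9  65.3] res [-0.3  0.1 -0.3 -0.1]
fit x y yaw z [ 6.61346e+02 -1.30670e+01  1.87000e-01  6.51840e+01]
[ 0.8 -0.7 -1.8 -0.9 -0.3  0.1 -0.3  0.  -0.5  0.8  1.4  1.1]
tumbler base
c [725.5  -8.2  74.3] res [-0.5  0.2 -0.7 -0.2]
fit x y yaw z [ 7.25454e+02 -8.16400e+00  1.40000e-02  7.42700e+01]
[-0.5  0.2 -0.7 -0.2]
```

```bash
cat >> h.py <<'E'
from scipy.spatial.transform import Rotation as R
def delta(pos,yaw,st=None):
    st=st or manip.read_state()
    R0=R.from_euler("xyz",st["eef_rot"]); R1=R.from_euler("xyz",[np.pi,0,yaw])
    print("from",st["eef_pos"].round(1),st["eef_rot"].round(3))
    print("pos m",(R0.inv().apply(np.array(pos)-st["eef_pos"])/1000).round(4),"rot",(R0.inv()*R1).as_rotvec().round(4))
E
python3 - <<'E'
from h import *
delta([469,60,190],np.pi+.188)
E
```

```text
from [247.4 491.  205. ] [-3.141 -0.     2.675]
pos m [-0.3918 -0.2851  0.0152] rot [-9.000e-04 -4.000e-04 -6.548e-01]
```

```bash
python3 -m pendant '[{"claw":0.094,"delta_pos":[-0.05,-0.036,0.002],"rotation":[0,0,-0.085]},{"claw":0.094,"delta_pos":[-0.1,-0.072,0.004],"rotation":[0,0,-0.17]},{"claw":0.094,"delta_pos":[-0.15,-0.108,0.006],"rotation":[0,0,-0.255]},{"claw":0.094,"delta_pos":[-0.2,-0.144,0.008],"rotation":[0,0,-0.34]},{"claw":0.094,"delta_pos":[-0.25,-0.18,0.01],"rotation":[0,0,-0.425]},{"claw":0.094,"delta_pos":[-0.3,-0.216,0.012],"rotation":[0,0,-0.51]},{"claw":0.094,"delta_pos":[-0.35,-0.252,0.014],"rotation":[0,0,-0.6]},{"claw":0.094,"delta_pos":[-0.392,-0.285,0.015],"rotation":[0,0,-0.655]},{"claw":0.094,"delta_pos":[-0.392,-0.285,0.015],"rotation":[0,0,-0.655]}]'
python3 - <<'E'
from h import *
s=manip.read_state(); im=manip.camera("wrist"); cv2.imwrite("pics/w1.png",im[:,:,::-1])
np.savez("w1.npz",p=s["eef_pos"],r=s["eef_rot"]); print(s["clock"],s["eef_pos"],s["eef_rot"],s["joints"])
E
```

```text
clock: 1.27
eef_pos: [469.9, 57.5, 189.8]
eef_rot: [-3.141, -0.001, -2.957]
wrist_force: [-0.4, 0.8, 0.1]
finger_gap: 93.6
1.275 [469.9028206   57.45080085 189.84138117] [-3.14085048e+00 -1.25753301e-03 -2.95703728e+00] [ 4.47891189e-02  1.43851140e-01  1.74925310e+00 -9.59169667e-04
  1.24963043e+00 -1.71025974e+00]
```

View pics/w1.png

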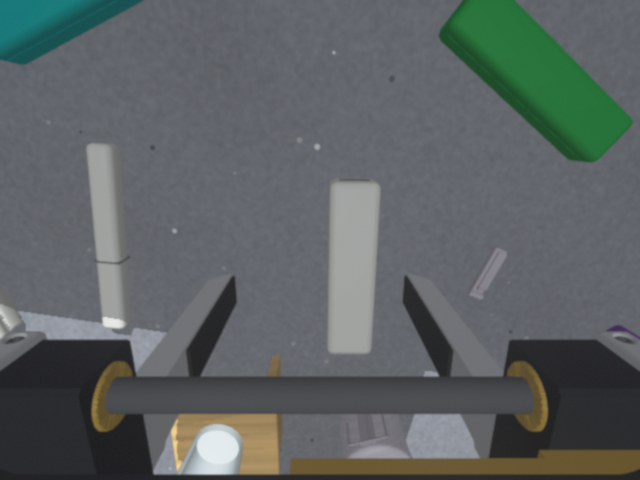

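The wrist view shows the case top at (331..380,183) to (328..372,352), the toothbrush case at (108,235), and the stand's left panel at (275,370). I'll enlarge it and draw the models over it.

```bash
cat >> h.py <<'E'
MW=manip.camera_model("wrist")
def wc2w(p,r):
    T=np.eye(4);T[:3,:3]=R.from_euler("xyz",r).as_matrix();T[:3,3]=p
    return T@MW["T_tool_cam"]
def reg(name,p,r):
    m=dict(MW);m["cam_to_world"]=wc2w(p,r);M[name]=m
try:
    d=np.load("w1.npz");reg("w1",d["p"],d["r"])
except Exception: pass
def box(im,v,pose,x0,x1,y0,y1,zs,col):
    c,s=np.cos(pose[2]),np.sin(pose[2])
    for z in zs:
        pts=[proj(v,[pose[0]+c*x-s*y,pose[1]+s*x+c*y,z]) for x,y in [(x0,y0),(x1,y0),(x1,y1),(x0,y1)]]
        cv2.polylines(im,[np.round(np.array(pts)*8).astype(int)],True,col,1,shift=3)
E
python3 - <<'E'
from h import *
for v,f,(x,y,w,h) in [("scene","scene0",(170,190,210,170)),("side","side0",(255,195,210,120)),("w1","w1",(160,170,240,290))]:
    im=cv2.imread(f"pics/{f}.png")
    if v=="w1": cv2.imwrite("pics/w1c.png",cv2.resize(im[y:y+h,x:x+w],None,fx=2,fy=2,interpolation=2))
    box(im,v,[517.7,100,.188],-95,95,-25,25,[0,40],(0,0,255))
    box(im,v,[661.3,-13,.187],-3,113,-58,58,[68],(0,255,0))
    box(im,v,[661.3,-13,.187],0,111,-55,55,[0],(255,0,0))
    k=2 if v=="w1" else 3.5
    cv2.imwrite(f"pics/o_{v}.png",cv2.resize(im[y:y+h,x:x+w],None,fx=k,fy=k,interpolation=2))
E
```

```text
(no output)
```

View pics/o_w1.png

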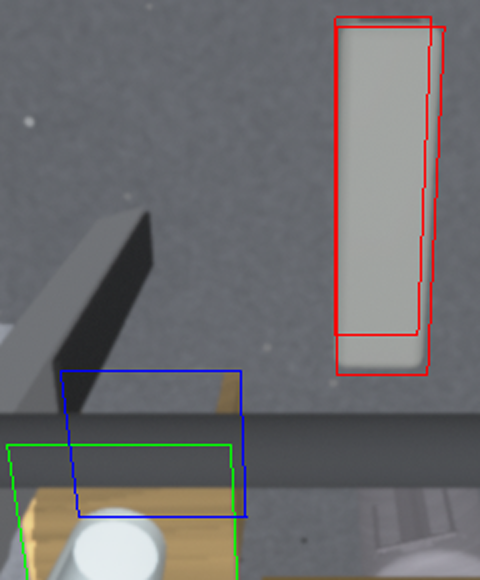

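View pics/o_scene.png

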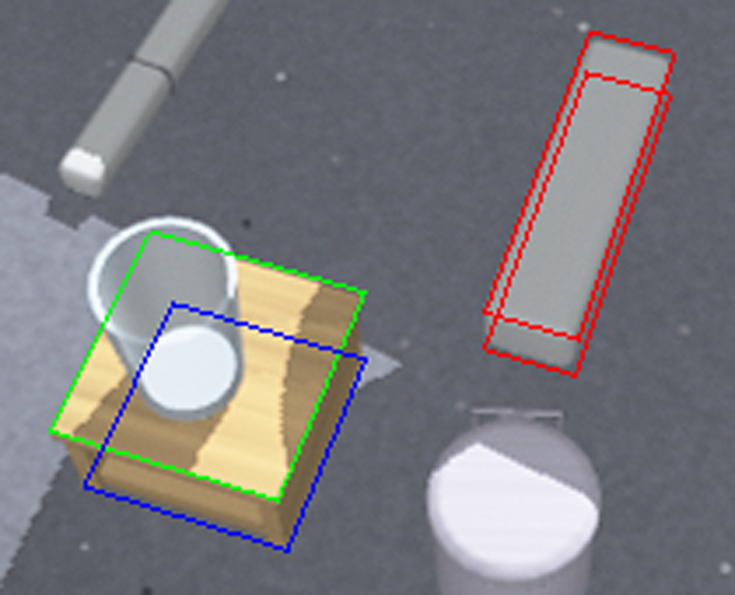

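View pics/o_side.png

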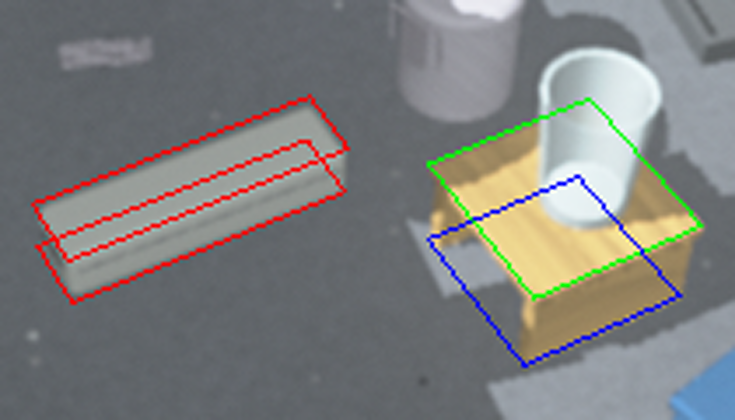

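View pics/w1c.png

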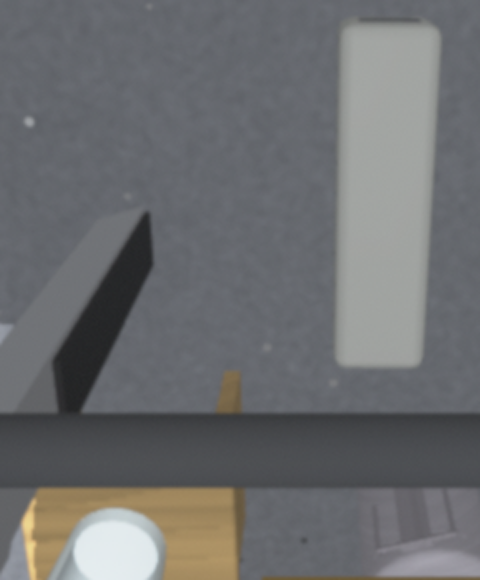

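Run:
```python
from h import *
S=lambda p:("scene",full("scene",p)); D=lambda p:("side",full("side",p)); W=lambda p:("w1",np.array(p)/2+[160,170]-.25)
C={(-94,-24):[S((592,40)),D((70,260)),W((342,27))],(-94,24):[S((668,60)),D((40,210)),W((440,27))],
   (94,-24):[S((490,315)),D((345,155)),W((336,367))],(94,24):[S((578,333)),D((311,107)),W((424,367))]}
r=fit([(v,p,(*l,0)) for l,o in C.items() for v,p in o],[518,100,.18,40]);print("case",r.x.round(3));print(r.fun.reshape(-1,2).round(1).tolist())
o=[(*S((362,298)),(-3,58,68)),(*D((433,170)),(-3,58,68)),(*S((52,433)),(113,-58,68)),(*D((703,228)),(113,-58,68)),(*S((280,500)),(113,58,68)),(*D((528,298)),(-3,-58,68)),(*W((241,371)),(0,55,0)),(*D((524,362)),(0,-55,0)),(*D((681,297)),(110,-55,0)),(*S((283,547)),(110,55,0))]
r=fit(o,[661,-13,.187,0]);print("stand",r.x.round(3));print(r.fun.reshape(-1,2).round(1).tolist())
```

```text
case [5.17813e+02 1.00233e+02 1.84000e-01 3.43950e+01]
[[-0.3, -0.3], [-0.4, 1.0], [-0.8, -0.2], [1.3, 0.1], [-1.2, -0.2], [0.4, -0.1], [-1.1, 0.4], [0.1, -0.3], [0.5, 0.1], [-0.8, 2.6], [-0.8, -0.7], [-0.2, 0.2]]
stand [ 6.61827e+02 -1.25240e+01  1.80000e-01 -9.00000e-01]
[[0.8, -0.7], [-1.5, -1.8], [-0.8, -0.4], [-0.0, -0.5], [-1.1, 0.8], [1.5, 0.3], [-0.3, -0.1], [-0.0, 1.1], [-0.6, 0.3], [1.1, 1.0]]
```

Run:
```python
from h import *
print(manip.read_state()["clock"])
delta([466.9,90.7,8],np.pi+.184)
```

```text
1.325
from [469.3  59.  189.9] [-3.141e+00 -1.000e-03 -2.956e+00]
pos m [-0.0037  0.0316  0.1819] rot [-0.0004 -0.0013  0.0012]
```

```bash
python3 -m pendant '[{"claw":0.094,"delta_pos":[-0.002,0.02,0.04],"rotation":[0,0,0]},{"claw":0.094,"delta_pos":[-0.004,0.032,0.09],"rotation":[0,0,0]},{"claw":0.094,"delta_pos":[-0.004,0.032,0.13],"rotation":[0,0,0]},{"claw":0.094,"delta_pos":[-0.004,0.032,0.16],"rotation":[0,0,0]},{"claw":0.094,"delta_pos":[-0.004,0.032,0.175],"rotation":[0,0,0]},{"claw":0.094,"delta_pos":[-0.004,0.032,0.181],"rotation":[0,0,0]},{"claw":0.094,"delta_pos":[-0.004,0.032,0.181],"rotation":[0,0,0]}]' 20
python3 - <<'E'
from h import *
im=manip.camera("wrist"); cv2.imwrite("pics/w2.png",im[:,:,::-1])
E
```

```text
clock: 2.2
eef_pos: [467.4, 91.4, 9.4]
eef_rot: [-3.141, -0.001, -2.956]
wrist_force: [-0.0, 0.1, -0.2]
finger_gap: 94.0
```

View pics/w2.png

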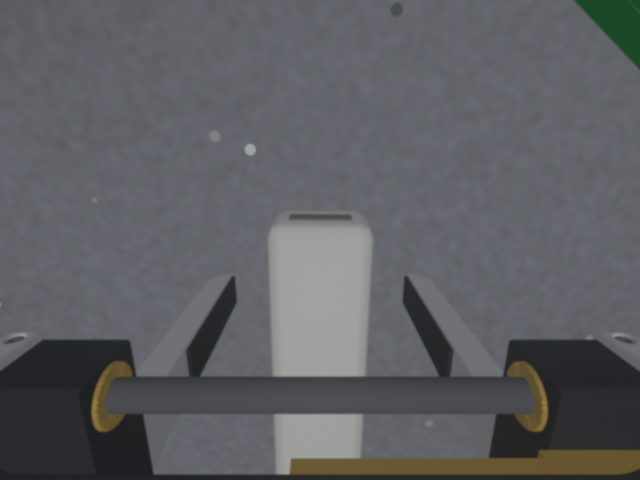

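The case sits centred between the jaws (270..372 at row 240). I'll close on it.

```bash
python3 -m pendant '[{"claw":0.04,"delta_pos":[0,0,0],"rotation":[0,0,0]},{"claw":0.04,"delta_pos":[0,0,0],"rotation":[0,0,0]},{"claw":0.04,"delta_pos":[0,0,0],"rotation":[0,0,0]},{"claw":0.04,"delta_pos":[0,0,0],"rotation":[0,0,0]},{"claw":0.04,"delta_pos":[0,0,0],"rotation":[0,0,0]},{"claw":0.04,"delta_pos":[0,0,0],"rotation":[0,0,0]}]' 30
python3 - <<'E'
from h import *
# hold pose in stand frame (x=-52-115, y=0)
s=manip.read_state();st=np.array([661.8,-12.5]);c,q=np.cos(.182),np.sin(.182)
d=s["eef_pos"][:2]-st; print("standframe tcp",c*d[0]+q*d[1],-q*d[0]+c*d[1])
delta([*(st+-182*np.array([c,q])),20],np.pi+.182)
E
```

```text
clock: 3.0
eef_pos: [467.5, 91.3, 9.7]
eef_rot: [-3.141, -0.0, -2.956]
wrist_force: [-1.5, 0.2, 1.0]
finger_gap: 49.9
standframe tcp -172.25434477862632 137.26739459390262
from [467.5  91.3   9.7] [-3.141 -0.    -2.956]
pos m [ 0.0102 -0.1372 -0.0102] rot [-0.0005 -0.0002  0.0032]
```

```bash
python3 -m pendant '[{"claw":0.04,"delta_pos":[0,0,-0.01],"rotation":[0,0,0]},{"claw":0.04,"delta_pos":[0.01,-0.02,-0.01],"rotation":[0,0,0]},{"claw":0.04,"delta_pos":[0.01,-0.05,-0.01],"rotation":[0,0,0.003]},{"claw":0.04,"delta_pos":[0.01,-0.08,-0.01],"rotation":[0,0,0.003]},{"claw":0.04,"delta_pos":[0.01,-0.11,-0.01],"rotation":[0,0,0.003]},{"claw":0.04,"delta_pos":[0.01,-0.13,-0.01],"rotation":[0,0,0.003]},{"claw":0.04,"delta_pos":[0.01,-0.137,-0.01],"rotation":[0,0,0.003]},{"claw":0.04,"delta_pos":[0.01,-0.137,-0.01],"rotation":[0,0,0.003]}]' 40
python3 - <<'E'
from h import *
for n in ["scene","side","wrist"]:
    im=manip.camera(n); cv2.imwrite(f"pics/{n}3.png",im[:,:,::-1])
a=cv2.imread("pics/scene3.png")[150:350,150:380]; b=cv2.imread("pics/side3.png")[195:345,255:485]
cv2.imwrite("pics/c3.png",np.vstack([cv2.resize(x,(800*3//4,int(x.shape[0]*600/230)),interpolation=2) for x in (a,)]))
cv2.imwrite("pics/c4.png",cv2.resize(b,None,fx=3.2,fy=3.2,interpolation=2))
E
```

```text
clock: 4.0
eef_pos: [482.9, -45.1, 19.9]
eef_rot: [-3.141, -0.0, -2.96]
wrist_force: [-0.4, -0.1, -1.3]
finger_gap: 49.7
```

View pics/c3.png

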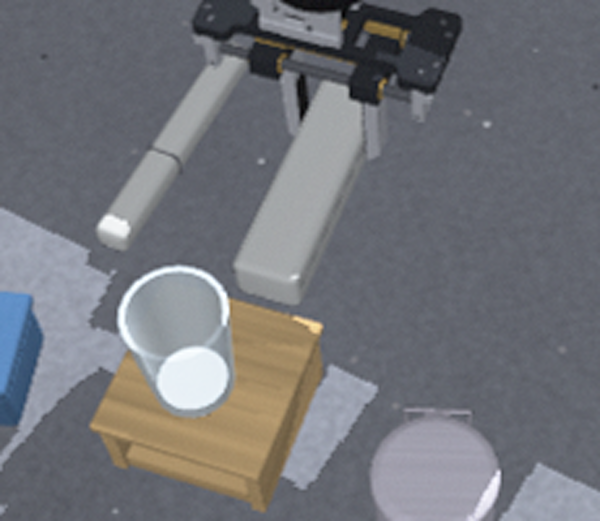

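View pics/c4.png

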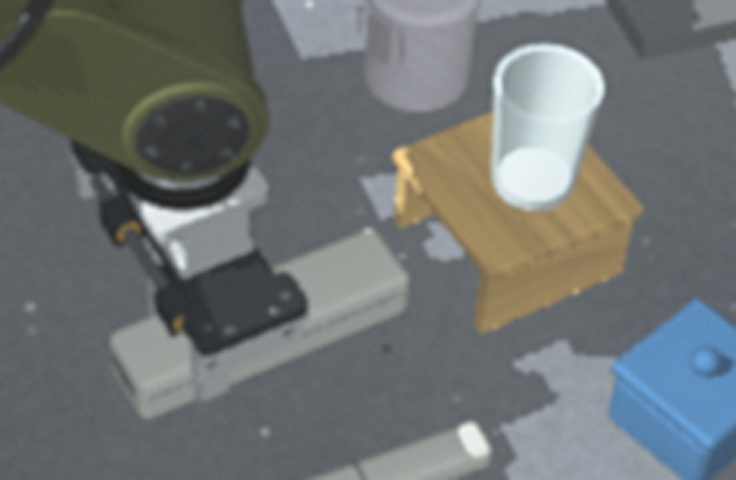

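View pics/wrist3.png

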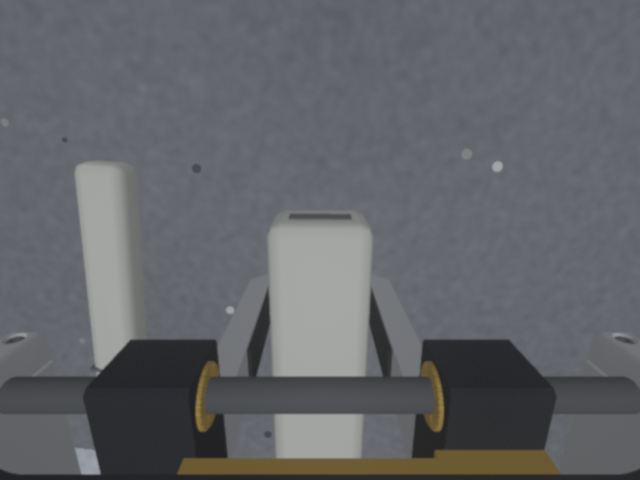

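The case is held level and lined up with the mouth, and nothing else was disturbed. Next I'll check the alignment with a model overlay before inserting.

Run:
```python
from h import *
s=manip.read_state(); p=s["eef_pos"]; y=s["eef_rot"][2]+np.pi
print(s["clock"],p,y,s["wrist_force"])
cs=[p[0]+51.5*np.cos(y),p[1]+51.5*np.sin(y),y]; st=[661.8,-12.5,.182]
for v,f,(x,yy,w,h),k in [("scene","scene3",(170,160,200,170),3.5),("side","side3",(275,195,200,150),3.9)]:
    im=cv2.imread(f"pics/{f}.png"); im=im[yy:yy+h,x:x+w]; im=cv2.resize(im,None,fx=k,fy=k,interpolation=2)
    m=dict(M[v]); 
    for a in("fx","fy"): m[a]=m[a]*k
    m["cx"]=(m["cx"]-x+.5)*k-.5; m["cy"]=(m["cy"]-yy+.5)*k-.5; M["z"]=m
    box(im,"z",cs,-95,95,-25,25,[10,50],(0,0,255))
    box(im,"z",st,-3,113,-58,58,[68],(0,255,0)); box(im,"z",st,0,110,-55,55,[0],(255,0,0))
    cv2.imwrite(f"pics/p_{v}.png",im)
```

```text
4.15 [482.86463142 -44.50704015  19.84355937] 0.18297805318417248 [ 0.12683992 -0.19052636 -1.53962772]
```

View pics/p_scene.png

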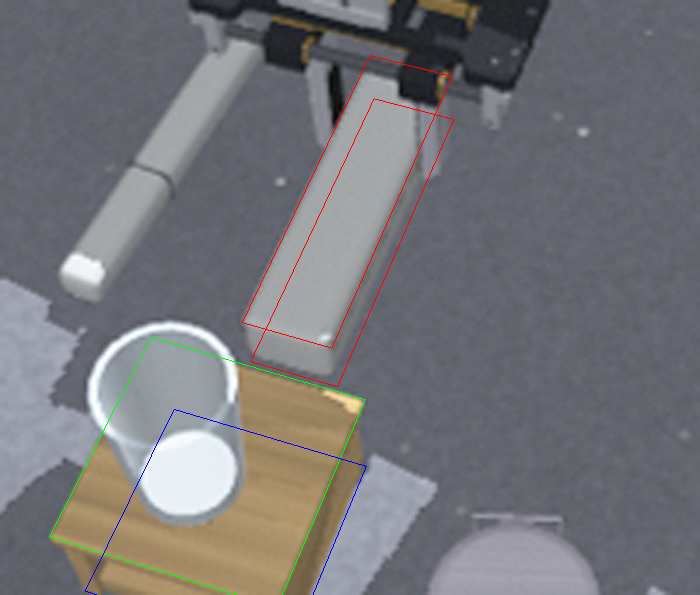

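View pics/p_side.png

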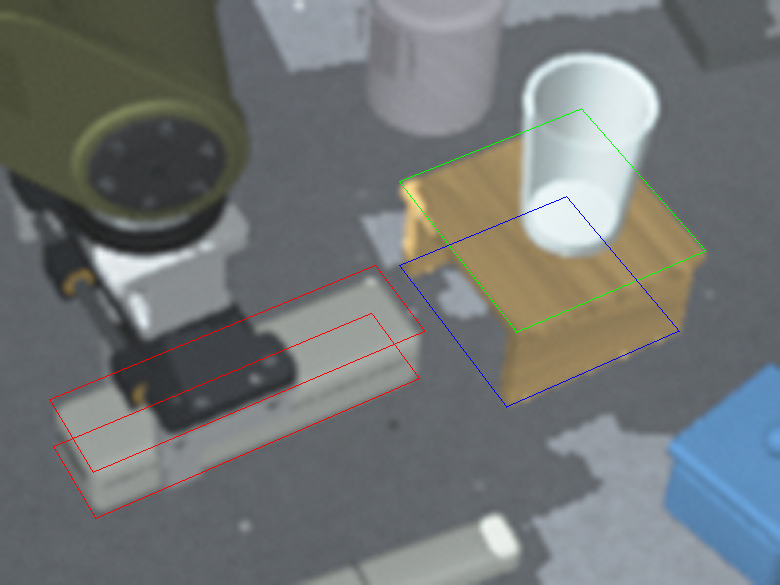

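```bash
python3 -m pendant '[{"claw":0.04,"delta_pos":[0,-0.001,0.005],"rotation":[0,0,0]},{"claw":0.04,"delta_pos":[0,-0.001,0.009],"rotation":[0,0,0]},{"claw":0.04,"delta_pos":[-0.015,-0.001,0.009],"rotation":[0,0,0]},{"claw":0.04,"delta_pos":[-0.035,-0.001,0.009],"rotation":[0,0,0]},{"claw":0.04,"delta_pos":[-0.055,-0.001,0.009],"rotation":[0,0,0]},{"claw":0.04,"delta_pos":[-0.075,-0.001,0.009],"rotation":[0,0,0]},{"claw":0.04,"delta_pos":[-0.095,-0.001,0.009],"rotation":[0,0,0]},{"claw":0.04,"delta_pos":[-0.11,-0.001,0.009],"rotation":[0,0,0]},{"claw":0.04,"delta_pos":[-0.115,-0.001,0.009],"rotation":[0,0,0]},{"claw":0.04,"delta_pos":[-0.115,-0.001,0.009],"rotation":[0,0,0]}]'
python3 - <<'E'
from h import *
s=manip.read_state();st=np.array([661.8,-12.5]);c,q=np.cos(.182),np.sin(.182)
d=s["eef_pos"][:2]-st; print("standframe tcp",c*d[0]+q*d[1],-q*d[0]+c*d[1],s["eef_rot"],s["wrist_force"])
for n in ["scene","side"]:
    im=manip.camera(n); cv2.imwrite(f"pics/{n}4.png",im[:,:,::-1])
a=cv2.imread("pics/scene4.png")[160:350,170:370]; b=cv2.imread("pics/side4.png")[195:345,275:475]
cv2.imwrite("pics/c5.png",cv2.resize(np.vstack([a[:180],b[:120]]),None,fx=2,fy=2,interpolation=2))
E
```

```text
clock: 5.4
eef_pos: [595.8, -24.5, 10.4]
eef_rot: [-3.141, -0.001, -2.958]
wrist_force: [0.6, -0.2, -2.4]
finger_gap: 49.5
standframe tcp -67.12967388716787 0.1518777441980017 [-3.14138219e+00 -9.82954846e-04 -2.95845505e+00] [ 0.57147429 -0.21588436 -2.44521727]
```

View pics/c5.png

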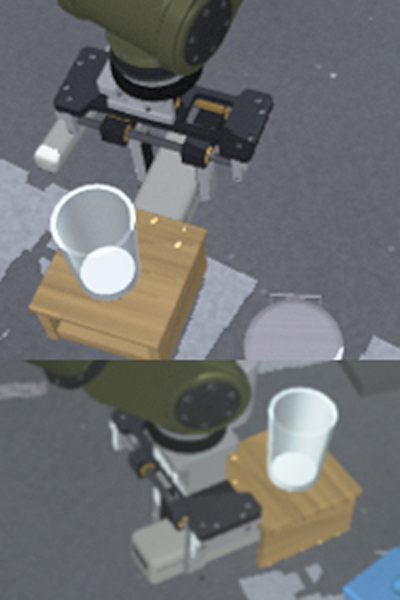

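The case is entering cleanly, with the tumbler unmoved and no contact force. About 16 mm remains, so I'll go slowly.

```bash
python3 -m pendant '[{"claw":0.04,"delta_pos":[-0.004,0,0],"rotation":[0,0,0]},{"claw":0.04,"delta_pos":[-0.008,0,0],"rotation":[0,0,0]},{"claw":0.04,"delta_pos":[-0.011,0,0],"rotation":[0,0,0]},{"claw":0.04,"delta_pos":[-0.013,0,0],"rotation":[0,0,0]},{"claw":0.04,"delta_pos":[-0.013,0,0],"rotation":[0,0,0]},{"claw":0.04,"delta_pos":[-0.013,0,0],"rotation":[0,0,0]}]'
```

```text
clock: 6.25
eef_pos: [608.3, -22.3, 10.5]
eef_rot: [-3.141, -0.001, -2.959]
wrist_force: [-0.4, -0.7, -1.5]
finger_gap: 49.9
```

```bash
python3 -m pendant '[{"claw":0.04,"delta_pos":[-0.001,0,0],"rotation":[0,0,0]},{"claw":0.04,"delta_pos":[-0.002,0,0],"rotation":[0,0,0]},{"claw":0.04,"delta_pos":[-0.003,0,0],"rotation":[0,0,0]},{"claw":0.04,"delta_pos":[-0.003,0,0],"rotation":[0,0,0]}]'
```

```text
clock: 6.75
eef_pos: [611.3, -21.7, 10.5]
eef_rot: [-3.141, -0.001, -2.959]
wrist_force: [0.3, -0.6, -1.3]
finger_gap: 49.8
```

```bash
python3 -m pendant '[{"claw":0.04,"delta_pos":[-0.001,0,0],"rotation":[0,0,0]},{"claw":0.04,"delta_pos":[-0.002,0,0],"rotation":[0,0,0]},{"claw":0.04,"delta_pos":[-0.002,0,0],"rotation":[0,0,0]}]'
```

```text
clock: 7.12
eef_pos: [612.5, -21.6, 10.4]
eef_rot: [-3.142, -0.003, -2.959]
wrist_force: [-7.4, -1.5, 1.4]
finger_gap: 49.8
```

A reaction of 7 N at TCP −50 mm in the stand's frame matches the expected rail contact. I'll relax, lower by a hair and release.

```bash
python3 -m pendant '[{"claw":0.04,"delta_pos":[0,0,0.0005],"rotation":[0,0,0]},{"claw":0.04,"delta_pos":[0,0,0.0005],"rotation":[0,0,0]},{"claw":0.055,"delta_pos":[0,0,0.0005],"rotation":[0,0,0]},{"claw":0.066,"delta_pos":[0,0,0.0005],"rotation":[0,0,0]},{"claw":0.066,"delta_pos":[0,0,0.0005],"rotation":[0,0,0]},{"claw":0.066,"delta_pos":[0,0,0.0005],"rotation":[0,0,0]}]'
python3 - <<'E'
from h import *
im=manip.camera("wrist"); cv2.imwrite("pics/w5.png",im[:,:,::-1])
E
```

```text
clock: 7.88
eef_pos: [612.6, -21.6, 9.9]
eef_rot: [-3.142, -0.003, -2.959]
wrist_force: [0.4, -0.3, -0.1]
finger_gap: 66.1
```

View pics/w5.png

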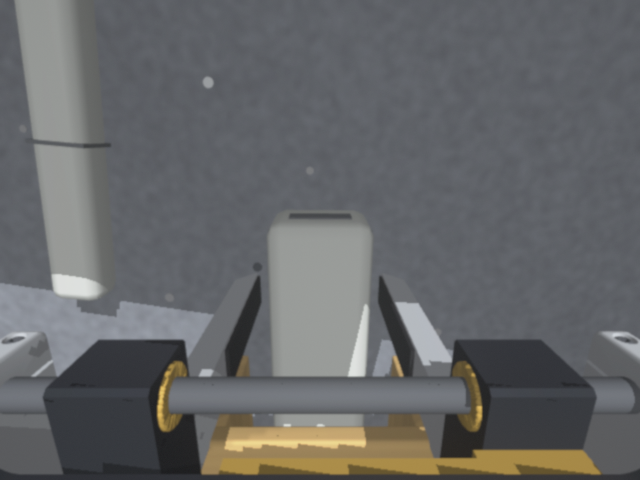

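The case is free of both fingers and centred between the side panels (about 250 and 395). I'll retreat straight up, then back.

```bash
python3 -m pendant '[{"claw":0.066,"delta_pos":[0,0,-0.015],"rotation":[0,0,0]},{"claw":0.066,"delta_pos":[0,0,-0.045],"rotation":[0,0,0]},{"claw":0.066,"delta_pos":[0,0,-0.09],"rotation":[0,0,0]},{"claw":0.066,"delta_pos":[0.03,0,-0.14],"rotation":[0,0,0]},{"claw":0.066,"delta_pos":[0.08,0,-0.18],"rotation":[0,0,0]},{"claw":0.066,"delta_pos":[0.13,0,-0.2],"rotation":[0,0,0]},{"claw":0.066,"delta_pos":[0.18,0,-0.2],"rotation":[0,0,0]},{"claw":0.066,"delta_pos":[0.2,0,-0.2],"rotation":[0,0,0]},{"claw":0.066,"delta_pos":[0.2,0,-0.2],"rotation":[0,0,0]}]'
python3 - <<'E'
from h import *
s=manip.read_state();np.savez("w1.npz",p=s["eef_pos"],r=s["eef_rot"])
st=[661.8,-12.5,.182]; reg("wrist",s["eef_pos"],s["eef_rot"])
cs=[661.8+1*np.cos(.182),-12.5+np.sin(.182),.182]
for v,(x,yy,w,h),k in [("scene",(150,120,230,200),3),("side",(255,180,230,180),3),("wrist",(0,0,640,480),1)]:
    im=manip.camera(v)[:,:,::-1].copy(); cv2.imwrite(f"pics/f_{v}.png",im); im=im[yy:yy+h,x:x+w]; im=cv2.resize(im,None,fx=k,fy=k,interpolation=2)
    m=dict(M[v])
    for a in("fx","fy"): m[a]=m[a]*k
    m["cx"]=(m["cx"]-x+.5)*k-.5; m["cy"]=(m["cy"]-yy+.5)*k-.5; M["z"]=m
    box(im,"z",cs,-95,95,-25,25,[0,40],(0,0,255))
    cv2.imwrite(f"pics/q_{v}.png",im)
a=cv2.imread("pics/q_scene.png");b=cv2.imread("pics/q_side.png");
cv2.imwrite("pics/q.png",np.vstack([cv2.resize(a[:,:],None,fx=.5,fy=.5,interpolation=3),cv2.resize(b,None,fx=.5,fy=.5,interpolation=3)]))
E
```

```text
clock: 9.05
eef_pos: [416.1, -58.0, 211.8]
eef_rot: [-3.141, -0.001, -2.959]
wrist_force: [0.7, 0.2, 0.5]
finger_gap: 65.9
```

View pics/q_scene.png

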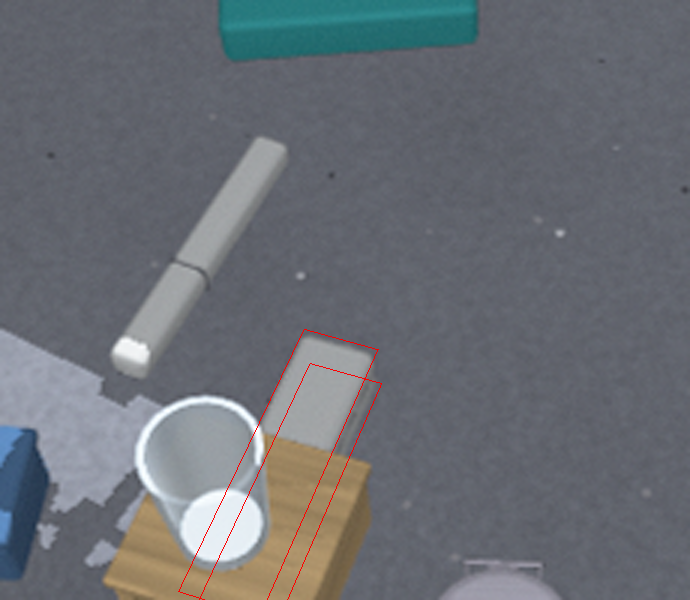

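View pics/q_side.png

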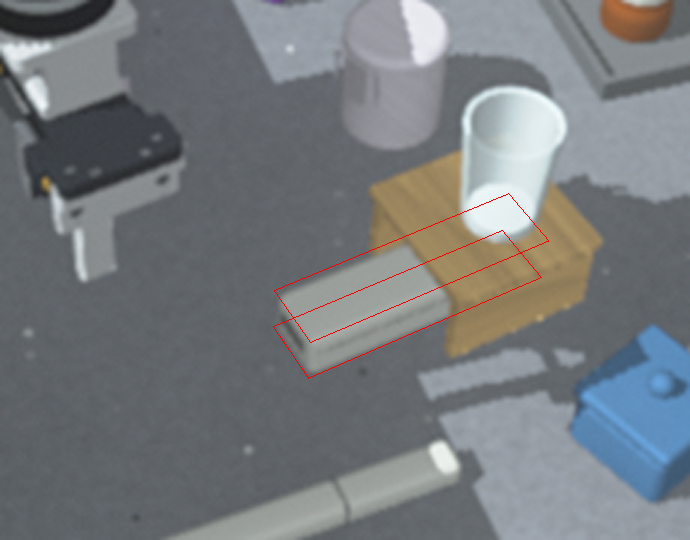

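View pics/q_wrist.png

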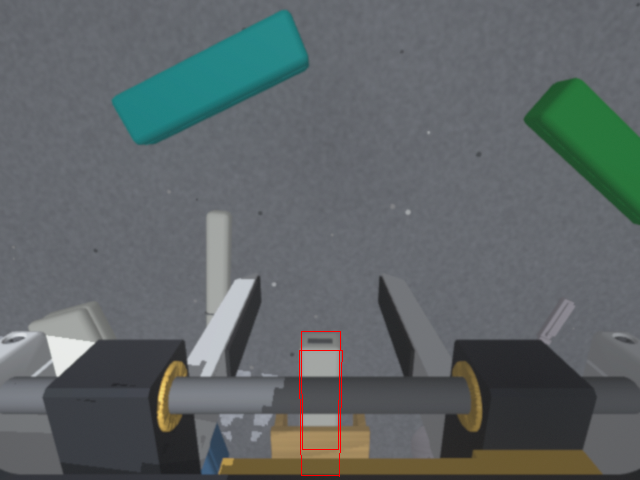

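All three views agree with the model of the case in its home position. The toothbrush case tip, at scene (193,237), and the tumbler base, at (224,295), haven't moved.

```bash
python3 -c "
from cell import manip
print(manip.sign_off(), manip.read_state()['clock'])"
```

```text
the job is handed in; nothing more can be done
the job is handed in; nothing more can be done
```

The white shaver case is in the stand, lying flat with its near half sticking out, and the job is handed in at about 9.2 s of the 32 s allowed.

- **Moves:** I gripped the case about 51 mm behind its centre, lifted it 10 mm and carried it across to the stand's axis. I then lowered it and slid it straight in until it met the rail with about 7 N, released it, and backed the arm well clear.
- **Last checks:** All three cameras show the case where it should be at home, centred between the side panels and straight. The scene view puts the tumbler and the toothbrush case within about a pixel of where they started. The wrist force after release was near zero.
- **Disagreements:** The case top measured about 34 mm high from the images against the 40 mm stated. I put this down to rounded edges and calibration error, and the job did not depend on it. In the check before insertion, the carried case also looked a few mm lower than the model. The rail is hidden from view, so its contact is judged from the force and from the arm's position, which matched the expected spot.

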